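Latch the split mould shut

TASK

Two metal split moulds stand on the worktop; one is already fastened, the other stands slightly open with its draw latch undone. On the open one, lay the latch's claw over so that it hooks behind the keeper bar, then swing the lever handle over and right down flat, so that the latch snaps over centre and holds the two halves together, and let go.

Things in the scene. Friction and masses are not known exactly. Their poses are not given: they have to be found in the camera images.
- mould: Open split mould, fixed: two aluminium blocks 80 mm wide, tops at 53 mm, on a steel base plate (x -80 to 120 mm), draw latch on top in the middle; an identical mould nearby is already latched. Origin: on the worktop below the lever's pivot, which is 71 mm up. x: from lever to keeper, y: across, parallel to the pivots, z up. Fixed block x -75 to 30 mm, then the sliding block.
- latch_lever (a joint): Lever swing, rad: 0 = handle up, 1.57 = flat, pointing to the mould's -x (stop). Bar 14 x 6 mm; grip 20 wide, 8 thick, 46 to 86 mm from the pivot. Stays where left; up to 5 N at the grip swings it. The claw's pivot is on the lever 20 mm from its pivot, at 97 degrees + swing from the mould's x towards up; so the handle going down pulls the claw to -x, past centre.
- claw_tip (a point): Middle of the hinged claw's end, at its tooth's root, 80 mm from its pivot. Plate 34 mm wide, 3 thick, 44 to 84 mm from the pivot; tooth 8.5 mm deep. Starts standing just before the handle, leaning to the keeper; pinch it across its width (mould's y) from above. Falls by itself below 55 degrees. Hooked, it rests on the keeper, this point beyond it, 65 to 69 mm up.
- keeper (a point): Middle of the top edge, on the side away from the lever, of the keeper: an upright steel bar 6 mm thick (x), 28 wide, 14 high on the sliding block, top 67 mm above the worktop. At the start it is at x = 65 mm of the mould (halves 6 mm open, held by a spring of 2 N/mm); latched, at about 60; halves touching, 59. With the lever near upright the tooth lands 3 to 8 mm beyond it.

How it is judged:
On the way:
1. the claw is laid over and hooks behind the keeper (z of claw_tip in the frame of mould below 0.072 m and x of claw_tip in the frame of mould above 0.058 m), for 0.2 s.
At the end, for the whole second after the job is handed in: The lever lies flat at its stop (within about 7 degrees) and at rest, the claw's tooth is hooked down behind the keeper, and the mould's halves are drawn together to less than 3 mm of opening (value of joint latch_lever above 1.45 rad and x of keeper in the frame of mould below 0.0622 m and z of claw_tip in the frame of mould below 0.073 m and x of claw_tip in the frame of mould above 0.056 m and velocity of joint latch_lever between -0.1 and 0.1 rad/s); the robot touches nothing.
It also fails if it takes over 51 s, if anything falls off the work surface, if the arm or the gripper's body presses on something with over 40 N, if the wrist force passes 120 N, or if a joint passes its speed limit or range.

ROBOT

A 7-joint arm with a two-finger parallel gripper is mounted at the origin on a cart in front of the work surface, level with it; the furniture and walls round the work are solid. World frame = base frame: x ahead of the robot, y to its left, z up, the work surface at z = 0. Lengths are in m, angles in rad, forces in N, time in s.
With the tool pointing down it reaches from about 0.375 to 0.925 m from the base axis. Payload 3.1 kg.
Tool frame: the origin (TCP) lies between the finger pads; the fingertips stand 19 mm ahead of it and the grasp point (between the pads) is the TCP; z points along the fingers, y is the line along which they close (so a half turn about z gives the same grasp; the last joint's range is limited). The gripper opens to 85 mm and grips with 20 to 120 N. Pads are 22 mm wide; open, the fingers measure 114 mm over their backs; the gripper's body (76 mm by 85 mm) begins 54 mm behind the grasp point. The pads swing forward as they close: fully open they stand 13 mm farther back than shut.
Start: joints at [1.126, 0.383, 0.044, 1.598, -0.018, 1.161, -0.05], TCP at [0.221, -0.611, 0.25] pointing down, gripper open.
Joint ranges: [-2.61, 2.61], [-0.41, 2.15], [-1.48, 1.57], [0, 2.5], [-1.57, 4.71], [0.05, 1.97], [-2.85, 2.85]. Speed limits (rad/s): [2.79, 2.79, 3.14, 3.14, 3.14, 3.14, 3.14].

INTERFACE

Orientations are given as a unit quaternion [x, y, z, w].
In Python, from bench import move_ptp, movel, move_j, move_gripper, pause, inverse_kinematics, read_camera, camera_params, MotionError, sign_off, look_for, tip_of, read_time_s, read_qpos, read_joint_vel, read_effort, read_eef_pos, read_tcp_rot, read_ft_force, read_ft_torque, read_finger_gap, read_grasp_force gives the robot as it stands. Calls block until the motion is done:
- move_ptp(position, orientation): joint-space move of the TCP to a pose.
- movel(position, orientation=None, speed=0.15): straight line of the TCP; orientation=None keeps the orientation; speed is the mean speed in m/s.
- move_j(angles): joint-space move.
- move_gripper(opening, effort=None): finger opening in m; effort is the grip in N (None keeps the last); returns when the fingers have stopped.
- pause(seconds).
- inverse_kinematics(position, orientation): joint angles nearest the present ones, or None.
- read_camera(name): name is "scene" or "top" or "wrist"; returns the picture (384x512x3 uint8, red, green, blue); there is no depth.
- camera_params(name): a dict with "K" (3x3 intrinsics, pixels), "camera_from_world" (4x4, takes a point from world to camera coordinates). Camera axes: x right, y down, z forward; pixel columns grow to the right and rows downward; lengths in m; the calibration is good to about 2 mm. A picture is of the moment at which its call begins: read the wrist's pose just before it. camera_params takes no time and is no camera call; for the wrist camera it gives the pose at the moment of the call.
A pose or a line that the arm cannot do raises MotionError and nothing moves.
- sign_off(): hands the job in; it is judged then, once.
Trained networks look in the newest picture that a camera, given by its name, has taken for a name from the list of things; names that differ only in an ending like _2 or _b are one class to them, and where a whole thing is asked for, a point or a joint stands for the part that bears it (a point fixed in the world has none). Each returns a list of dicts, best first, with "confidence" (0 to 1); they miss things now and then, are a little off and sometimes report something else, mostly with a low value. They report only what shows in the picture. A call takes as long as a camera call.
- look_for(camera, name): "at" ([column, row] in pixels, amid what is visible of it).
- tip_of(camera, name): "at" ([column, row] in pixels: a listed point, or the origin of a listed thing).
Readings, each from a call of its own:
- read_time_s(): time.
- read_qpos(): joint angles.
- read_joint_vel(): joint speeds.
- read_effort(): joint torques, N m.
- read_eef_pos(): TCP position.
- read_tcp_rot(): TCP orientation.
- read_ft_force(): force on the tool from outside, world axes, zero at the start.
- read_ft_torque(): the same for the moment, N m.
- read_finger_gap(): finger opening in m.
- read_grasp_force(): force on a finger pad.
Only numpy, scipy, OpenCV 4.12 (cv2) and the standard library are available. Lean on these libraries where they do the work, as an engineer would, in place of code of your own. Each camera call takes 0.05 s, during which the arm holds its last target. There are 200 camera calls.

## Working session

There is one attempt and no reset: what is moved stays moved. The work goes in short steps, each a Python script; the robot and the scene stay as the last script left them, time stands still between calls to the robot, and variables do not carry over. Pictures are saved under pics/ and viewed, at most 10 in all, crops included, and the job is handed in when it is done.

```bash
mkdir -p pics
cat > h.py <<'E'
from bench import *
import numpy as np, cv2
def snap(cam,fn):
    im=read_camera(cam); cv2.imwrite('pics/'+fn,cv2.cvtColor(im,cv2.COLOR_RGB2BGR)); return im
def ray(cam,px):
    P=camera_params(cam);K=P['K'];T=np.array(P['camera_from_world'])
    d=T[:3,:3].T@np.linalg.inv(K)@np.array([px[0],px[1],1.]); c=-T[:3,:3].T@T[:3,3]; return c,d
def at_z(cam,px,z):
    c,d=ray(cam,px); return c+d*(z-c[2])/d[2]
def tri(obs):
    A=np.zeros((3,3));b=np.zeros(3)
    for cam,px in obs:
        c,d=ray(cam,px);d/=np.linalg.norm(d);M=np.eye(3)-np.outer(d,d);A+=M;b+=M@c
    return np.linalg.solve(A,b)
E
python3 - <<'E'
from h import *
np.set_printoptions(precision=3,suppress=True)
for c in ["scene","top"]:
    snap(c,c+'0.png')
    for n in ["mould","keeper","claw_tip"]:
        print(c,n,[(np.round(d['at'],1),round(d['confidence'],2)) for d in tip_of(c,n)])
    for n in ["mould","latch_lever","claw_tip"]:
        print(c,'look',n,[(np.round(d['at'],1),round(d['confidence'],2)) for d in look_for(c,n)])
E
python3 -c "
import cv2,numpy as np
a=[cv2.imread('pics/%s0.png'%c) for c in('scene','top')]
cv2.imwrite('pics/b.png',cv2.resize(np.hstack(a),None,fx=.78,fy=.78))"
```

```text
scene mould [(array([303.5, 254.1]), 0.81)]
scene keeper []
scene claw_tip []
scene look mould [(array([304.4, 238.5]), 0.82)]
scene look latch_lever [(array([309.4, 196.8]), 0.55)]
scene look claw_tip [(array([303.2, 183.1]), 0.65)]
top mould [(array([305.8, 202.7]), 0.61)]
top keeper [(array([303.9, 174.6]), 0.79)]
top claw_tip []
top look mould [(array([305.9, 194.1]), 0.86)]
top look latch_lever [(array([307.8, 192.9]), 0.64)]
top look claw_tip [(array([311.8, 196.5]), 0.59)]
```

View pics/b.png

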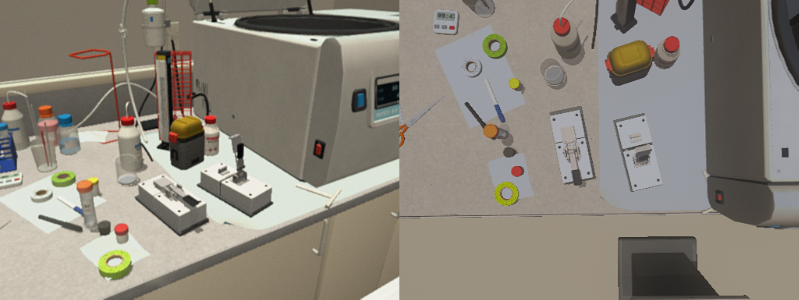

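The picture shows the open mould in the right half (top camera, around (305,195)). Its lever stands up and its keeper lies towards the top of the image. A big machine stands just to its right.

Run:
```python
from h import *
np.set_printoptions(precision=4,suppress=True)
print(tri([("scene",(303.5,254.1)),("top",(305.8,202.7))]), at_z("top",(305.8,202.7),0),at_z("top",(303.9,174.6),.067), at_z("scene",(303.5,254.1),0))
for c in("top","scene"):
    P=camera_params(c);print(c,ray(c,(256,192)),P['K'][0][0])
a=cv2.imread('pics/top0.png')[130:260,240:380];b=cv2.imread('pics/scene0.png')[160:290,240:370]
cv2.imwrite('pics/c.png',np.hstack([cv2.resize(a,(420,390),interpolation=2),cv2.resize(b,(380,390),interpolation=2)]))
```

```text
[ 0.5308  0.1343 -0.0037] [0.5309 0.1348 0.    ] [0.5857 0.1431 0.067 ] [0.5262 0.1374 0.    ]
top (array([0.5199, 0.2143, 0.9658]), array([ 0.0366,  0.0266, -0.9991])) 455.26719998230135
scene (array([-0.1056,  0.5946,  0.5148]), array([ 0.7901, -0.4333, -0.4337])) 448.0953584039607
```

View pics/c.png

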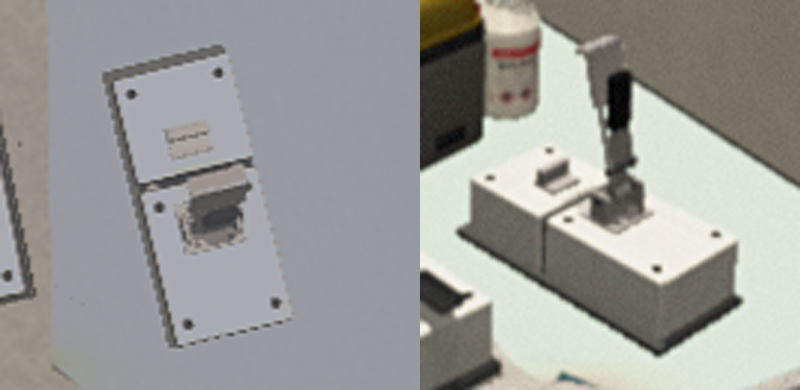

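The crop shows the top corners of the blocks at (110,82), (230,50), (292,318) and (173,347), and the parting gap running from (140,187) to (255,160). I'll compute the pose from these.

Run:
```python
from h import *
np.set_printoptions(precision=4,suppress=True)
f=lambda u,v:at_z("top",(240+u/3,130+v/3),.053)[:2]
tl,tr,br,bl,gl,gr=[f(*p) for p in[(110,82),(230,50),(292,318),(173,347),(143,190),(253,163)]]
print(tl,tr,br,bl,np.linalg.norm(tl-tr),np.linalg.norm(bl-br),np.linalg.norm(tl-bl),np.linalg.norm(tr-br))
X=(tl+tr-bl-br);X/=np.linalg.norm(X);print('yaw',np.arctan2(X[1],X[0]))
m=(bl+br)/2; print('orig from rear',m+.075*X, 'from gap',(gl+gr)/2-.031*X, 'gapx',((gl+gr)/2-m)@X-.075)
print('keeper',at_z("top",(303.9,174.6),.067)[:2]-.065*X)
# where IK
from scipy.spatial.transform import Rotation as R
yaw=np.arctan2(X[1],X[0]); o=m+.075*X
def q(tilt,flip): # tool z down, y along mould y ; tilt about mould y
    B=R.from_euler('z',yaw)*R.from_euler('y',tilt)*R.from_euler('x',np.pi)*R.from_euler('z',np.pi*flip)
    return B.as_quat()
for tilt in(-.9,-.6,-.3,0,.3,.6,.9,1.2):
  for fl in(0,1):
    r=[]
    for x,z in((.02,.15),(.07,.09),(-.07,.1),(-.09,.08)):
        p=np.r_[o+X*x,z]; s=inverse_kinematics(p,q(tilt,fl)); r.append('-' if s is None else 'ok')
    print(tilt,fl,r,(R.from_quat(q(tilt,fl)).apply([0,0,1])@np.r_[X,0]))
```

```text
[0.6224 0.196 ] [0.6425 0.1154] [0.4629 0.0775] [0.4448 0.1569] 0.08312597848875714 0.081468179270436 0.18186270759206008 0.18355958919390739
yaw 0.21208499407129025
orig from rear [0.5272 0.133 ] from gap [0.5278 0.1318] gapx 0.03136075925815186
keeper [0.5222 0.1294]
-0.9 0 ['ok', 'ok', '-', '-'] 0.7833269096274835
-0.9 1 ['ok', 'ok', '-', '-'] 0.7833269096274835
-0.6 0 ['ok', 'ok', '-', '-'] 0.5646424733950354
-0.6 1 ['ok', 'ok', '-', '-'] 0.5646424733950354
-0.3 0 ['ok', 'ok', 'ok', 'ok'] 0.2955202066613396
-0.3 1 ['ok', 'ok', 'ok', 'ok'] 0.2955202066613396
0 0 ['ok', 'ok', 'ok', 'ok'] -1.85869923014734e-33
0 1 ['ok', 'ok', 'ok', 'ok'] -4.940187141166917e-33
0.3 0 ['ok', 'ok', 'ok', 'ok'] -0.29552020666133966
0.3 1 ['ok', 'ok', 'ok', 'ok'] -0.29552020666133966
0.6 0 ['ok', 'ok', 'ok', 'ok'] -0.5646424733950355
0.6 1 ['ok', 'ok', 'ok', 'ok'] -0.5646424733950355
0.9 0 ['ok', 'ok', 'ok', 'ok'] -0.7833269096274836
0.9 1 ['ok', 'ok', 'ok', 'ok'] -0.7833269096274836
1.2 0 ['-', '-', 'ok', 'ok'] -0.9320390859672265
1.2 1 ['-', '-', 'ok', 'ok'] -0.9320390859672265
```

```bash
cat >> h.py <<'E'
from scipy.spatial.transform import Rotation as R
def fr(o,yaw):
    X=np.array([np.cos(yaw),np.sin(yaw),0]);Y=np.array([-X[1],X[0],0])
    return lambda x,y,z: np.array([o[0],o[1],0])+X*x+Y*y+np.array([0,0,z])
def q(yaw,flip=0,tilt=0):
    return (R.from_euler('z',yaw)*R.from_euler('y',tilt)*R.from_euler('x',np.pi)*R.from_euler('z',np.pi*flip)).as_quat()
E
python3 - <<'E'
from h import *
np.set_printoptions(precision=3,suppress=True)
p=at_z("scene",(391,237),0);P=camera_params("scene");T=np.array(P['camera_from_world'])
print('machine corner',p, at_z("top",(391,288),0),at_z("top",(395,290),.3))
for h in(.1,.2,.3,.4):
    c=T@np.r_[p[:2],h,1];u=np.array(P['K'])@c[:3];print(h,u[:2]/u[2])
F=fr((.527,.132),.212)
for a in (-1.22,-.6,0,.247):
    for r,z in((.42,.5),(.5,.5),(.42,.6)):
        s=inverse_kinematics([r*np.cos(a),r*np.sin(a),z],q(.212,0));print(a,r,z,s)
for fl in(0,1): print(inverse_kinematics(F(.02,0,.30),q(.212,fl)))
E
```

```text
machine corner [ 0.488 -0.067  0.   ] [ 0.349 -0.041  0.   ] [0.399 0.033 0.3  ]
0.1 [397.092 196.053]
0.2 [403.782 151.08 ]
0.3 [411.165 101.457]
0.4 [419.352  46.424]
-1.22 0.42 0.5 [ 1.067 -0.183  0.046  1.712  0.008  1.613 -0.247]
-1.22 0.5 0.5 [ 1.074 -0.019  0.063  1.565  0.001  1.596 -0.223]
-1.22 0.42 0.6 [ 1.056 -0.156  0.054  1.49   0.009  1.808 -0.247]
-0.6 0.42 0.5 [ 0.709 -0.173 -0.174  1.703 -0.03   1.609 -0.822]
-0.6 0.5 0.5 [ 0.656 -0.011 -0.137  1.556 -0.001  1.596 -0.84 ]
-0.6 0.42 0.6 [ 0.733 -0.145 -0.193  1.479 -0.028  1.804 -0.823]
0 0.42 0.5 [ 1.092 -0.256 -0.937  1.675 -0.205  1.62  -1.198]
0 0.5 0.5 [ 0.517  0.01  -0.598  1.538  0.005  1.596 -1.439]
0 0.42 0.6 [ 1.101 -0.209 -0.944  1.452 -0.174  1.81  -1.233]
0.247 0.42 0.5 [ 0.372 -0.184 -0.594  1.686 -0.102  1.608 -1.576]
0.247 0.5 0.5 [ 0.746  0.044 -1.093  1.523  0.039  1.598 -1.704]
0.247 0.42 0.6 [ 0.113 -0.143 -0.382  1.471 -0.055  1.803 -1.636]
[ 0.417  0.284 -0.861  1.719  0.226  1.242 -1.857]
[ 0.51   0.321 -0.986  1.716  0.281  1.256  1.242]
```

Run:
```python
from h import *
np.set_printoptions(precision=3,suppress=True)
yaw=.212
move_j([1.126,-.156,.044,1.49,0,1.808,-.2])
move_j([-.41,-.156,.054,1.49,0.01,1.808,-1.71])
print(read_eef_pos(),read_time_s())
F=fr((.527,.132),yaw)
move_ptp(F(-.02,0,.31),q(yaw))
print(read_qpos(),read_eef_pos(),read_time_s(),read_ft_force())
snap("wrist","w1.png")
c,d=ray("wrist",(256,192));print(c,d)
for n in ["mould","keeper","claw_tip"]: print(n,tip_of("wrist",n))
print(look_for("wrist","claw_tip"),read_time_s())
```

```text
[0.408 0.101 0.6  ] 4.325
[-0.402  0.091  0.082  1.831 -0.008  1.218 -1.677] [0.508 0.128 0.312] 5.5 [ 0.584  0.666 -0.648]
[0.574 0.142 0.436] [-0.266 -0.069 -0.962]
mould [{'at': [252.0, 138.2], 'confidence': 0.87}]
keeper [{'at': [248.3, 84.0], 'confidence': 0.8}]
claw_tip [{'at': [249.0, 138.2], 'confidence': 0.72}]
[{'at': [250.7, 138.2], 'confidence': 0.95}] 5.75
```

View pics/w1.png

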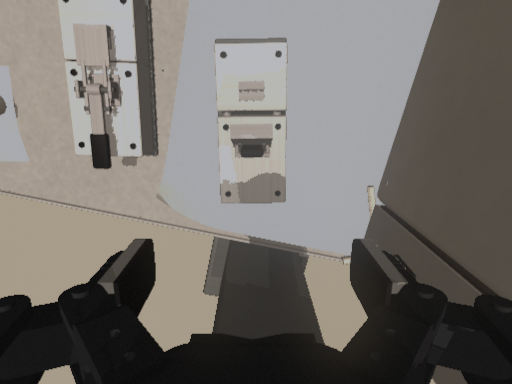

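The wrist image shows the open mould centred at column ~252. Its gap runs (218,113)–(287,112), the keeper is at about (251,88), and the claw's top edge spans (231,125)–(272,125).

Run:
```python
from h import *
np.set_printoptions(precision=4,suppress=True)
w=lambda u,v,z:at_z("wrist",(u,v),z)
l,r=w(218,113,.053),w(287,112,.053); d=l-r
yaw=np.arctan2(-d[0],d[1]);print('gap yaw',yaw,np.linalg.norm(d))
a,b=w(215,45,.053),w(287,45,.053);d=a-b;print('far edge yaw',np.arctan2(-d[0],d[1]),np.linalg.norm(d))
X=(a+b-l-r)/2;print('axis yaw',np.arctan2(X[1],X[0]),np.linalg.norm(X))
o=(.527,.132);yaw=.212
loc=lambda p:R.from_euler('z',-yaw).apply(p-np.array([*o,0]))
print('gap mid (should be 33,0)',loc((l+r)/2))
print('keeper (65,0)',loc(w(248.3,84,.067)))
for z in(.165,.17): print('claw',[loc(w(*p,z)) for p in((231,125),(272,125),(231,138),(272,138))])
# triangulate claw tip scene/top/wrist
read_camera("scene");read_camera("top")
for c in("scene","top"):
  for n in("claw_tip","keeper"): print(c,n,tip_of(c,n))
```

```text
gap yaw 0.22718685861302249 0.07856453051345086
far edge yaw 0.21305344642661359 0.0778390364666131
axis yaw 0.2357673166832867 0.07117752218005868
gap mid (should be 33,0) [ 0.0321 -0.0003  0.053 ]
keeper (65,0) [0.0625 0.0043 0.067 ]
claw [array([0.0267, 0.0172, 0.165 ]), array([ 0.0267, -0.0161,  0.165 ]), array([0.0162, 0.0174, 0.165 ]), array([ 0.0162, -0.0163,  0.165 ])]
claw [array([0.0271, 0.0169, 0.17  ]), array([ 0.0271, -0.0158,  0.17  ]), array([0.0168, 0.0171, 0.17  ]), array([ 0.0168, -0.016 ,  0.17  ])]
scene claw_tip [{'at': [303.5, 176.6], 'confidence': 0.87}]
scene keeper [{'at': [284.5, 212.8], 'confidence': 0.6}]
top claw_tip [{'at': [313.1, 195.1], 'confidence': 0.62}]
top keeper [{'at': [300.0, 173.1], 'confidence': 0.68}]
```

```bash
sed -i '$a O=(.527,.132);YAW=.217;F=fr(O,YAW);Q=q(YAW)' h.py
python3 - <<'E'
from h import *
np.set_printoptions(precision=4,suppress=True)
cl=lambda deg,s=.068:F(-.0024+s*np.cos(np.radians(deg)),.0005,.0909+s*np.sin(np.radians(deg)))
p=cl(74)
move_ptp(p+[0,0,.07],Q); move_gripper(.06)
movel(p,Q,.12); print(read_ft_force(),read_time_s())
move_gripper(.02,20); print('gap',read_finger_gap(),read_grasp_force(),read_ft_force(),read_time_s())
if read_finger_gap()>.03:
    for a in (67,60,53,46,39,32):
        movel(cl(a),Q,.08); print(a,read_ft_force(),read_finger_gap())
    print(read_time_s()); snap("scene","s2.png")
E
python3 -c "
import cv2
cv2.imwrite('pics/d.png',cv2.resize(cv2.imread('pics/s2.png')[130:290,220:380],(560,560),interpolation=2))"
```

```text
[-0.0952 -0.2642  0.0294] 7.6167
gap 0.03335192415409027 22.353802621364594 [-0.9573  0.8426  2.289 ] 7.9583
67 [0.0291 0.6326 4.1346] 0.03357737328802698
60 [0.3584 0.5831 4.4392] 0.033761074572096914
53 [2.0652 1.8705 4.392 ] 0.03350915069301645
46 [1.2851 2.3398 4.7658] 0.03358517901898028
39 [2.2966 1.8723 4.31  ] 0.033614231351098506
32 [2.6859 2.6769 3.2242] 0.03319248460325887
9.4583
```

View pics/d.png

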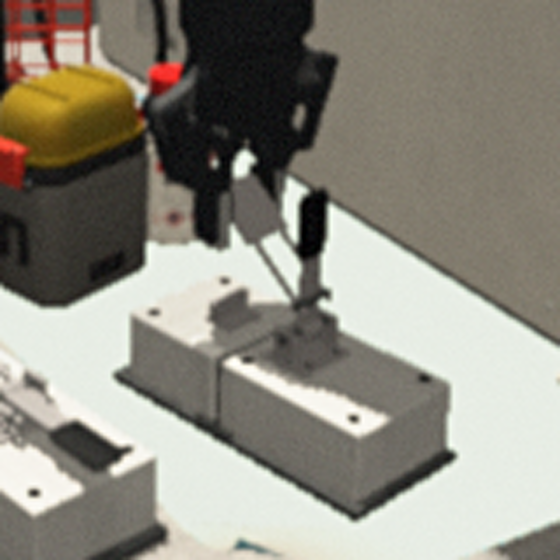

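The crop shows the claw held between the fingers at about 45° and the lever still upright. I'll lower it further and release.

Run:
```python
from h import *
np.set_printoptions(precision=4,suppress=True)
cl=lambda deg,s=.068:F(-.0024+s*np.cos(np.radians(deg)),.0005,.0909+s*np.sin(np.radians(deg)))
for a in (25,18,11,4,-2):
    movel(cl(a),Q,.08); print(a,read_ft_force(),read_finger_gap())
move_gripper(.06); pause(.3)
movel(cl(-2)+[0,0,.11],Q,.2)
move_gripper(0); 
snap("wrist","w3.png"); print('wrist',tip_of("wrist","claw_tip"),tip_of("wrist","keeper"))
loc=lambda p:R.from_euler('z',-YAW).apply(p-np.array([*O,0]))
for d in tip_of("wrist","claw_tip"): print(loc(at_z("wrist",d['at'],.067)))
snap("scene","s3.png");print(read_time_s())
a=cv2.imread('pics/s3.png')[180:290,240:370];b=cv2.imread('pics/w3.png')
cv2.imwrite('pics/e.png',np.hstack([cv2.resize(a,(400,384),interpolation=2),b[:, 100:500]]))
```

```text
25 [0.5843 2.3163 2.6711] 0.033678803757101056
18 [-0.5207  2.4619  1.4338] 0.033852677985155046
11 [-1.8182  2.8473  1.7426] 0.033463213977650924
4 [-0.3528  3.872   1.1814] 0.03330653288344657
-2 [-1.3932  4.1478  0.9191] 0.03348311102983173
wrist [{'at': [251.4, 178.9], 'confidence': 0.56}] [{'at': [248.6, 187.4], 'confidence': 0.58}]
[0.0699 0.0009 0.067 ]
12.9833
```

View pics/e.png

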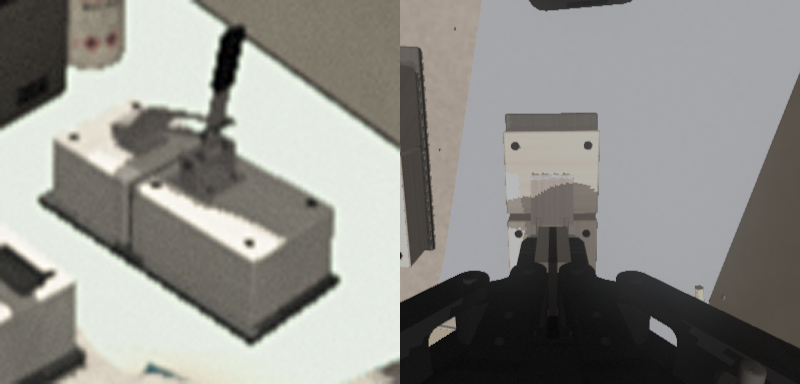

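The claw is down with its tip at x≈70 mm, which is beyond the keeper. Next I'll push the lever over with closed fingers along its arc.

Run:
```python
from h import *
np.set_printoptions(precision=3,suppress=True)
def lv(deg,r=.066,e=0.):
    t=np.radians(deg); x=r*np.cos(t)+(.004+e)*np.sin(t); z=.071+r*np.sin(t)-(.004+e)*np.cos(t)
    return F(x+.011,0,z+.019)
p=lv(90)
movel(F(.05,0,.156),Q,.15)
movel(lv(90),Q,.1); print(90,read_ft_force())
for a in range(98,179,8):
    movel(lv(a),Q,.08); f=read_ft_force(); print(a,f)
    if np.linalg.norm(f)>50: break
print(read_time_s())
snap("scene","s4.png")
a=cv2.imread('pics/s4.png')[180:290,240:370];cv2.imwrite('pics/f.png',cv2.resize(a,(480,400),interpolation=2))
```

```text
90 [ 0.543 -1.118  0.432]
98 [ 0.604 -0.095  0.331]
106 [-0.218  1.118 -0.257]
114 [ 0.082 -0.46   0.545]
122 [0.256 0.921 0.17 ]
130 [ 0.374 -0.047 -0.054]
138 [-0.797  0.565  0.328]
146 [-0.249 -0.005  0.606]
154 [ 0.239 -1.103  0.457]
162 [-0.019 -0.196  0.384]
170 [ 0.042  0.366 -0.312]
178 [ 0.739 -0.229 -0.288]
16.8667
```

View pics/f.png

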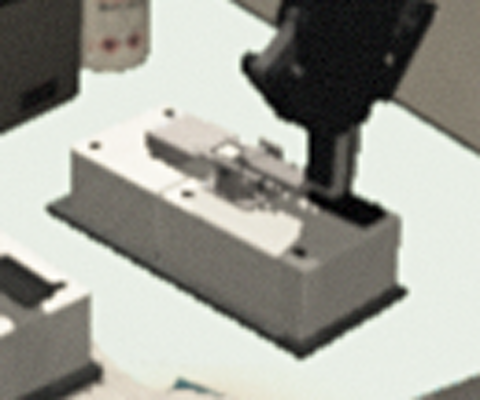

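The lever looks nearly flat and the gap closed. I'll press down to the stop with a force check, then lift away and look again.

Run:
```python
from h import *
np.set_printoptions(precision=4,suppress=True)
for z in np.arange(.094,.084,-.001):
    movel(F(-.058,0,z),Q,.03); pause(.1); f=read_ft_force(); print(round(z,4),f,read_eef_pos()[2])
    if f[2]>15: break
movel(F(-.058,0,.2),Q,.15)
movel(F(-.10,0,.28),Q,.2); pause(.2)
snap("wrist","w5.png"); snap("scene","s5.png")
loc=lambda p:R.from_euler('z',-YAW).apply(p-np.array([*O,0]))
for c in("wrist","scene"):
  for n in("keeper","claw_tip"):
    for d in tip_of(c,n): print(c,n,d['confidence'],loc(at_z(c,d['at'],.067)))
print(read_time_s(),read_ft_force())
a=cv2.imread('pics/s5.png')[180:290,240:370];b=cv2.imread('pics/w5.png')[:250,130:380]
cv2.imwrite('pics/g.png',np.hstack([cv2.resize(a,(400,400),interpolation=2),cv2.resize(b,(400,400),interpolation=2)]))
```

```text
0.094 [-0.3264  0.2138  0.6661] 0.09413048692852864
0.093 [-3.2722 -1.3084  7.9598] 0.09393780835997004
0.092 [-5.3352 -1.089  13.3704] 0.09380039726857463
0.091 [-7.4576 -2.3518 19.722 ] 0.09365504302001992
scene keeper 0.8 [0.0602 0.0003 0.067 ]
scene claw_tip 0.5 [0.0538 0.0087 0.067 ]
20.325 [ 0.3597 -0.003   0.5983]
```

View pics/g.png

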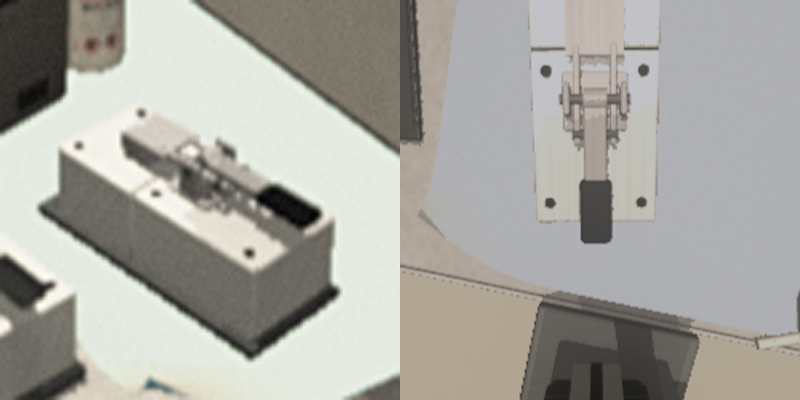

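The lever lies flat, the keeper is at x≈60 mm with the claw over it, and the gripper is clear, so I'm handing in.

```bash
python3 -c "
from bench import *
print(sign_off())"
```

```text
the job is handed in; nothing more can be done
None
```

The open mould is latched: the claw is hooked behind the keeper, the lever was pressed flat to its stop, the halves are drawn together (keeper seen at about 60 mm), and I handed the job in with the arm clear at about 20 s; the sign-off returned no verdict.

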